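# Fold back the bifold cover of an ultrasonic cleaner and lift out its hanging wash basket

## Task

The bath of the ultrasonic cleaner is drained and the boards in it are washed: raise its two-leaf cover by the handle and push it back until the leaves are folded flat against each other and have snapped past the catch at the back, where the cover must stay. Then take the hanging basket by its bail, lift it out of its saddles without letting it swing over or catch on the cleaner, and set it down gently, still in your grip, so that it stands upright on the floor of the grey drip tray; let go of it there. Do not shove the cleaner along the bench, and leave the other things where they are.

Things in the scene. Friction and masses are not known exactly. Their poses are not given: they have to be found in the camera images.
- cleaner: white bench ultrasonic cleaner, drained, loose on its feet, 4.5 kg (slides if pushed sideways with about 20 N or more). Housing 240 mm deep (own x -110 to +130), 230 mm wide (own y -115 to +115), 150 mm tall; origin on its underside, on the bench; own -x is the front with two dials and a dark display, z up. Guide rails along both sides: own y 94.5 to 106.5 mm either side, tops 168 mm up
- tank_mouth (a point): middle of the open tank's mouth, at rim height (150 mm up), 15 mm in front of the cleaner's origin. The tank is 140 mm (own x) by 160 mm (own y), floor 47 mm above the bench. In the middle of its front and rear walls, 56 to 70 mm from this point, is an open-topped U saddle: slot 11 mm wide, 14 mm deep, its bottom 116 mm above the bench, running along the cleaner's x
- rear_leaf (a joint): angle a of the cover's rear leaf above level: 0 is closed, level over the tank; 1.571, a hard stop, is both leaves upright, undersides flat together, at the rear. It starts between 0 and 0.3. Each plain steel leaf is 105 mm long, 184 mm wide, 5 mm thick. Stiff hinges hold it wherever it is left (about 6 N at the handle lifts it); when level it does not yield to a push at its front edge
- front_leaf (a joint): angle between the leaves, always twice rear_leaf: 0 level, 3.14 folded flat. The front leaf is hinged to the rear leaf's front edge; pins at its far edge slide in the level rails. The hinge between the leaves is 105 cos(a) mm in front of and 105 sin(a) mm above cover_hinge; from there the front leaf slopes down to the front at angle a. Hinge lines lie in the undersides' plane
- cover_hinge (a point): middle of the hinge line between the rear leaf and the cleaner, along the cleaner's y; 115 mm behind the cleaner's origin (own +x) and 158 mm above the bench
- cover_front_edge (a point): middle of the front leaf's far edge, at the height of cover_hinge and 210 cos(a) mm in front of it; it slides rearwards as the cover folds. Over its last 14 mm of travel a spring catch in each rail resists: 8 to 14 N pushed level on the front leaf takes it past (a about 1.53), then it gives and the leaves meet the stop and stay. Short of that the cover is not caught
- cover_handle (a point): grip point of the cover's handle, a black tab on the front leaf's top face, mid-width: 16 mm along the cleaner's y, 22 mm along x, 36 mm tall, round-ended. The point is 12 mm below its end, 24 mm out of the face (29 mm from the hinge plane), 70 mm from the leaf's front edge. It points up when closed, to the front when folded, and can turn in the pads when pinched across its 16 mm
- basket: steel wire basket with four circuit boards fixed in it, 0.3 to 0.55 kg. Floor 100 mm (own x) by 97 mm (own y), sides 40 mm tall; origin mid-underside, z up. An 8 mm pin sticks out of each end (+x, -x) to 66 mm from the origin, 58 mm above the underside; by these it hangs in the saddles under the cover, underside 62 mm above the bench, free to swing about its x, parallel to the cleaner's x
- bail (a point): middle of the basket's bail, a round steel bar 10 mm in diameter, 88 mm long along the basket's x, 81 mm above its underside, joined rigidly to the two ends; 143 mm above the bench at the start, 7 mm below the tank's rim
- drip_tray: grey shallow plastic tray fixed to the bench, 200 mm (own x) by 180 mm (own y), rim 23 mm tall, walls 3 mm, floor 3 mm thick; origin under its centre, z up; beside the cleaner, on either side of it
- wash_bottle: white plastic wash bottle with a red cap, 60 mm in diameter, 150 mm tall, standing behind the task's things; origin under its centre. A bystander, to be left alone
- brush: cleaning brush 170 mm long lying crosswise on the bench behind the task's things; origin under its middle. A bystander
- screwdriver: screwdriver 180 mm long lying at the left; origin under its middle. A bystander
- tape_roll: roll of amber tape, 100 mm in diameter, 22 mm tall, lying flat at the right; origin under its centre. A bystander
- mug: black mug, 80 mm in diameter, 95 mm tall, at the left; origin under its centre. A bystander
- multimeter: yellow and black multimeter, 150 x 75 x 35 mm, lying at the right; origin under its centre. A bystander

How it is judged:
On the way, in this order (a step that is already met when the one before it is completed fails the run):
1. the cover is folded flat and past its catch (value of joint rear_leaf above 1.545 rad), for 0.3 s.
2. the basket is set down in the drip tray while still held (contact force between basket and drip_tray above 0.3 N and contact force between the fingers and basket above 0.3 N and horizontal distance between basket and drip_tray below 0.06 m and angle between basket's own z axis and vertical below 0.15 rad), for 0.05 s.
At the end, for the whole second after the job is handed in: The cover is still folded: rear leaf within 1.5 degrees (0.026 rad) of its stop. The basket stands at rest and released on the floor of the drip tray, within 5 mm of floor height, its centre within 60 mm of the tray's, upright within 0.06 rad (value of joint rear_leaf above 1.545 rad and z of basket in the frame of drip_tray between 0 and 0.008 m and horizontal distance between basket and drip_tray below 0.06 m and angle between basket's own z axis and vertical below 0.06 rad and linear speed of basket below 0.02 m/s and contact force between the fingers and basket below 0.05 N); the robot touches nothing.
It fails at once if the basket swings or tips more than about 26 degrees (angle between basket's own z axis and vertical above 0.45 rad).
It fails at once if the basket is caught and forced against the cleaner (over 25 N) (contact force between basket and cleaner above 25 N).
It fails at once if the cleaner is shoved more than 15 mm (distance of cleaner from where it was at the start of the episode above 0.015 m).
It fails at once if a bystander is moved more than 30 mm (distance of any of wash_bottle, brush, screwdriver, tape_roll, mug, multimeter from where it was at the start of the episode above 0.03 m).
It also fails if it takes over 66 s, if anything falls off the work surface, if the arm or the gripper's body presses on something with over 40 N, if the wrist force passes 120 N, or if a joint passes its speed limit or range.

## Robot

A 6-joint arm with a two-finger parallel gripper is mounted at the origin on the work surface. World frame = base frame: x ahead of the robot, y to its left, z up, the work surface at z = 0. Lengths are in m, angles in rad, forces in N, time in s.
With the tool pointing down it reaches from about 0.225 to 0.875 m from the base axis. Payload 3.4 kg.
Tool frame: the origin (TCP) lies on the centre line of the jaws, within the pads' length; the fingertips stand 22 mm ahead of it and the grasp point (between the pads) lies 3 mm ahead of it; z points along the fingers, y is the line along which they close (so a half turn about z gives the same grasp; the last joint's range is limited). The gripper opens to 85 mm and grips with 20 to 120 N. Pads are 22 mm wide; open, the fingers measure 114 mm over their backs; the gripper's body (76 mm by 85 mm) begins 54 mm behind the grasp point. The pads swing forward as they close: fully open they stand 13 mm farther back than shut.
Start: joints at [-1.385, 0.276, 1.505, -0, 1.361, -0.121], TCP at [0.174, -0.548, 0.253] pointing down, gripper open.
Joint ranges: [-2.89, 2.89], [-0.75, 2.08], [0.22, 2.7], [-1.18, 4.32], [0.11, 2.71], [-2.7, 2.7]. Speed limits (rad/s): [2.57, 2.57, 3.14, 3.14, 3.14, 3.14].

## Interface

Orientations are given as a unit quaternion [w, x, y, z].
In Python, from rig import manip gives the robot as it stands.
- The arm moves only by the shell command python3 steer.py 'ROWS' [OPENING] [FORCE]. ROWS is a JSON list that holds a single list of rows (three levels of brackets), with 1 to 5 rows, each of 4 numbers: dx, dy, dz in m, then a turn about the tool's z in rad; each row shifts and turns the commanded pose from where the row before left it, along the tool's axes as they then stand; what a row does not reach is not made up. A row lasts 1/12 s, in which the tool goes at most 0.0417 m and 0.125 rad, less where a joint would pass 70% of its speed; a pose out of reach is approached as far as the arm can. OPENING is the finger opening in m, set as the command begins (- or left out keeps the last). The fingers move at their own pace and stop on an object; FORCE is the grip in N (left out, the last holds). Time passes only in rows, so rows that do not move let the fingers close. It prints the time, the measured TCP pose, the force, the opening and the grip force at its end. Input that does not fit is refused with a message, and nothing moves.
- manip.get_state(): the state, without advancing time (a new reading comes with each control period).
- manip.get_image(name): name is "side" or "top" or "wrist"; returns a dict with "img" (420x560x3 uint8, red, green, blue), "camera_matrix" (3x3 intrinsics, pixels), "T" (4x4, takes a point from camera to world coordinates); the wrist camera has in their place "hand_eye" (4x4, takes a point from camera to tool coordinates, whose origin is the TCP and whose axes are the flange's). Camera axes: x right, y down, z forward; pixel columns grow to the right and rows downward; lengths in m; the calibration is good to about 2 mm. A picture is of the moment at which its call begins: read the wrist's pose just before it. There is no depth.
- manip.sign_off(): hands the job in; it is judged then, once.
The state is a dict: "clock": time; "qpos": joint angles; "qd": joint speeds; "effort": joint torques, N m; "position": TCP position; "ee_rot": TCP orientation; "contact_force": force on the tool from outside, world axes, zero at the start; "moment": the same for the moment, N m; "width": finger opening in m; "gripper_force": force on a finger pad.
Only numpy, scipy, OpenCV 4.12 (cv2) and the standard library are available. Lean on these libraries where they do the work, as an engineer would, in place of code of your own. Each camera call takes 0.05 s, during which the arm holds its last target. There are 200 camera calls.

## Working session

There is one attempt and no reset: what is moved stays moved. The work goes in short steps, Python scripts to look and compute and a shell command to move; the robot and the scene stay as the last step left them, time stands still between calls to the robot, and variables do not carry over. Pictures are saved under pics/ and viewed, at most 10 in all, crops included, and the job is handed in when it is done.

```bash
ls; mkdir -p pics
python3 - <<'E'
from rig import manip
import cv2,numpy as np
s=manip.get_state();print({k:np.round(v,3) for k,v in s.items()})
a=[]
for n in("top","side"):
    d=manip.get_image(n);a.append(d["img"]);print(n,d["camera_matrix"],d["T"])
    np.savez(f"pics/{n}0.npz",**d)
    cv2.imwrite(f"pics/{n}0.png",cv2.resize(d["img"][:,:,::-1],(800,600),interpolation=cv2.INTER_CUBIC))
E
```

```text
pics
rig.py
steer.py
{'clock': np.float64(0.0), 'qpos': array([-1.385,  0.277,  1.506,  0.   ,  1.361, -0.121]), 'qd': array([ 0.   , -0.002, -0.001,  0.001,  0.   ,  0.002]), 'effort': array([ 0.0000e+00, -4.1678e+01, -2.4580e+01, -0.0000e+00,  1.1000e-02,
        0.0000e+00]), 'position': array([ 0.174, -0.548,  0.252]), 'ee_rot': array([-0.001,  0.988,  0.153, -0.   ]), 'contact_force': array([-0.119, -0.182, -0.394]), 'moment': array([-0.046, -0.006,  0.008]), 'gripper_force': np.float64(0.0), 'width': np.float64(0.086)}
top [[507.53609783   0.         281.06504967]
 [  0.         507.53609783 204.38897049]
 [  0.           0.           1.        ]] [[ 0.00231076 -0.99583615  0.09113192  0.44387459]
 [-0.99998441 -0.00183783  0.00527307 -0.01006947]
 [-0.00508362 -0.09114269 -0.99582487  1.69329838]
 [ 0.          0.          0.          1.        ]]
side [[380.17030634   0.         280.42129219]
 [  0.         380.17030634 207.96065728]
 [  0.           0.           1.        ]] [[-0.83549128 -0.41973732  0.35464757  0.25982792]
 [-0.54949154  0.63388035 -0.5442929   0.49585184]
 [ 0.00365592 -0.64962781 -0.76024361  0.86185729]
 [ 0.          0.          0.          1.        ]]
```

View pics/top0.png

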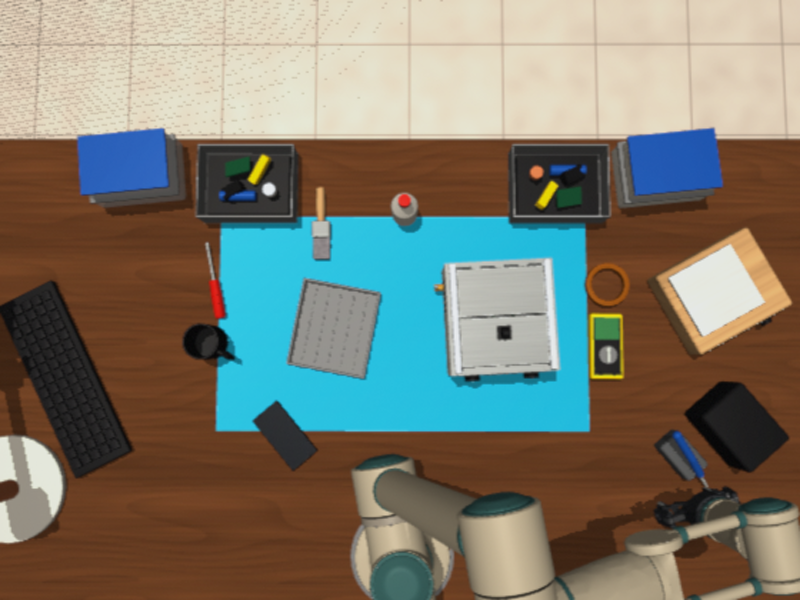

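View pics/side0.png

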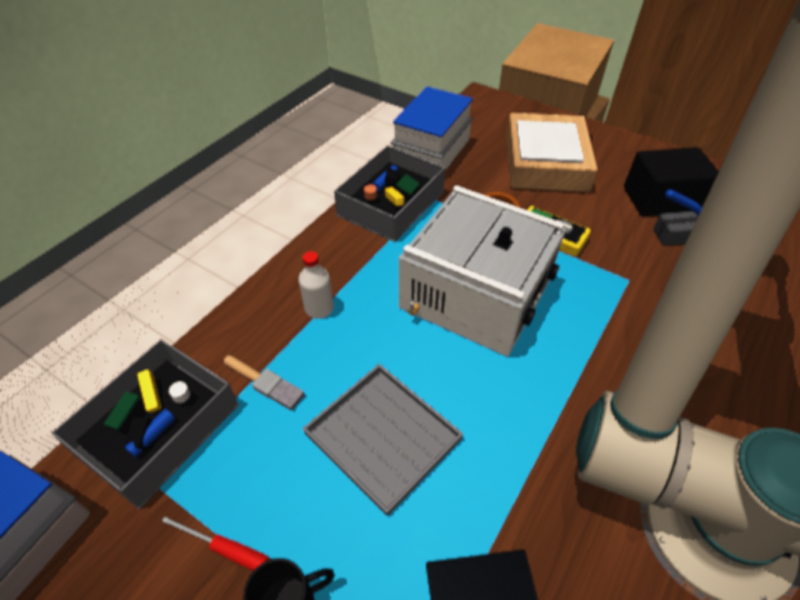

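Top: cleaner at right (housing about 445–558 x 260–376), front facing the robot, handle at (503,332). The tray is at left, corners about (306,280), (381,292), (365,378), (289,363). Side: the cover looks nearly closed, handle at (503,238). I'll zoom in on the cleaner.

Run:
```python
import cv2,numpy as np
t=np.load("pics/top0.npz")["img"];s=np.load("pics/side0.npz")["img"]
a=cv2.resize(t[175:275,300:400],(400*1,400),interpolation=cv2.INTER_CUBIC)
b=cv2.resize(s[120:260,270:410],(400,400),interpolation=cv2.INTER_CUBIC)
cv2.imwrite("pics/crop.png",np.hstack([a,b])[:,:,::-1])
```

```text
(no output)
```

View pics/crop.png

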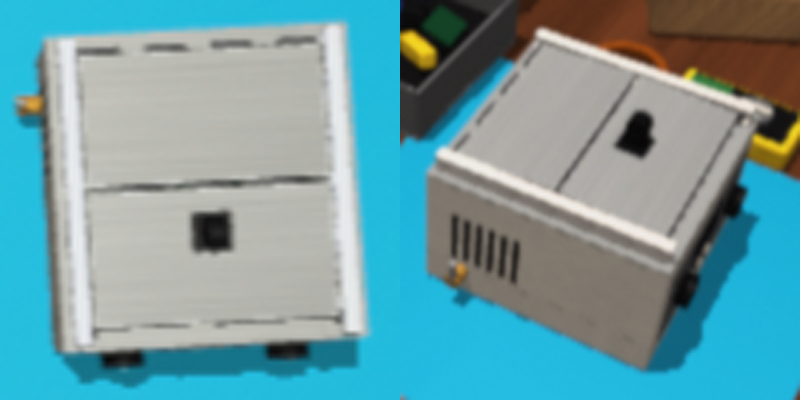

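```bash
cat > h.py <<'E'
import numpy as np,cv2
from scipy.optimize import least_squares
from scipy.spatial.transform import Rotation as R
cams={n:np.load(f"pics/{n}0.npz") for n in("top","side")}
def proj(n,P):
    c=cams[n];T=np.linalg.inv(c["T"]);p=c["camera_matrix"]@(T[:3,:3]@P+T[:3,3]);return p[:2]/p[2]
def back(n,uv,z):
    c=cams[n];d=c["T"][:3,:3]@np.linalg.solve(c["camera_matrix"],[*uv,1.]);o=c["T"][:3,3];return o+d*(z-o[2])/d[2]
E
python3 - <<'E'
from h import *
def leaf(s,y,a,out,front=True): # point on front leaf s from mid hinge, out from hinge plane
    return np.array([.115-.105*np.cos(a)-s*np.cos(a)-out*np.sin(a),y,.158+.105*np.sin(a)-s*np.sin(a)+out*np.cos(a)])
L=lambda *p:(lambda a:np.array(p))
obs=[("top",41,39,L(.13,.115,.15)),("top",57,352,L(-.11,.115,.15)),("top",367,333,L(-.11,-.115,.15)),("top",345,22,L(.13,-.115,.15)),
("top",88,190,lambda a:leaf(0,.092,a,.005)),("top",325,179,lambda a:leaf(0,-.092,a,.005)),
("top",95,332,lambda a:leaf(.105,.092,a,.005)),("top",340,319,lambda a:leaf(.105,-.092,a,.005)),
("top",212,231,lambda a:leaf(.035,0,a,.041)),
("side",268,270,L(-.11,.115,.15)),("side",27,168,L(.13,.115,.15)),("side",245,370,L(-.11,.115,0)),
("side",157,190,lambda a:leaf(0,.092,a,.005)),("side",234,77,lambda a:leaf(0,-.092,a,.005)),
("side",240,115,lambda a:leaf(.035,0,a,.041)),("side",348,118,lambda a:leaf(.105,-.092,a,.005))]
def res(q):
    x,y,t,a=q;r=[]
    for n,u,v,f in obs:
        uv=np.array([300+u/4-.4,175+v/4-.4]) if n=="top" else np.array([270+u/2.857-.3,120+v/2.857-.3])
        r+=list(proj(n,R.from_euler('z',t).apply(f(a))+[x,y,0])-uv)
    return np.array(r)
s=least_squares(res,[.57,-.22,0,.05],loss='soft_l1')
print(s.x,np.round(s.fun.reshape(-1,2),1) if 0 else np.round(res(s.x).reshape(-1,2),1).tolist())
x,y,t,a=s.x
w=lambda p:np.round(R.from_euler('z',t).apply(p)+[x,y,0],4)
print("handle",w(leaf(.035,0,a,.029)),"bail",w([-.015,0,.143]))
P=np.array([back("top",np.array(p)*.7,.023) for p in[(306,280),(381,292),(365,378),(289,363)]])
print(P,P.mean(0),[np.linalg.norm(P[i]-P[i-1]) for i in range(4)])
E
```

```text
[ 0.52497179 -0.21475135  0.05288902  0.01964309] [[1.0, -0.6], [1.5, -0.1], [-0.0, 0.8], [-0.0, -0.1], [-0.6, 0.1], [1.1, -0.2], [-0.4, -0.4], [-0.3, -0.3], [1.2, -0.3], [0.8, 1.4], [-0.2, 1.3], [-0.6, 1.3], [-0.2, 1.0], [1.7, -0.5], [0.3, 0.4], [-2.6, -1.4]]
handle [ 0.4995 -0.2161  0.1884] bail [ 0.51   -0.2155  0.143 ]
[[0.62422215 0.22030109 0.023     ]
 [0.59660605 0.04625578 0.023     ]
 [0.39885589 0.08192005 0.023     ]
 [0.43262019 0.25659197 0.023     ]] [0.51307607 0.15126722 0.023     ] [np.float64(0.19500855610706436), np.float64(0.1762226467647128), np.float64(0.20094045103008573), np.float64(0.17790533568700645)]
```

```bash
cat >> h.py <<'E'
C=np.array([.52497,-.21475]);TH=.0529;TRAY=np.array([.5131,.1513]);TT=-.183
def own(p): # cleaner frame
    return R.from_euler('z',-TH).apply(np.array(p)-[*C,0])
def cl(p): return R.from_euler('z',TH).apply(p)+[*C,0]
def st():
    from rig import manip
    s=manip.get_state();q=s["ee_rot"];M=R.from_quat([*q[1:],q[0]]).as_matrix();return s,M
def to(world):
    s,M=st();print("tool delta",np.round(M.T@(np.array(world)-s["position"]),4),"heading",round(np.arctan2(M[1,0],M[0,0]),4),"own tcp",np.round(own(s["position"]),4),"F own",np.round(R.from_euler('z',-TH).apply(s["contact_force"]),1))
E
python3 steer.py '[[[0,0,-0.02,0.085],[0,0,0,0.085],[0,0,0,0.085]]]' 0.06 30
python3 -c "
from h import *
to(cl([-.026,0,.26]))"
```

```text
clock: 0.35
position: [0.1737, -0.5485, 0.274]
ee_rot: [0.001, 1.0, 0.024, 0.0]
contact_force: [-0.4, -0.6, 0.7]
width: 0.06
gripper_force: 0.0
tool delta [ 0.3407 -0.3166  0.0136] heading 0.0476 own tcp [-0.3684 -0.3147  0.274 ] F own [-0.4 -0.5  0.7]
```

```bash
python3 steer.py '[[[0.028,-0.026,0,0],[0.028,-0.026,0,0],[0.028,-0.026,0,0],[0.028,-0.026,0,0],[0.028,-0.026,0,0]]]'|head -2
python3 steer.py '[[[0.028,-0.026,0,0],[0.028,-0.026,0,0],[0.028,-0.026,0,0],[0.028,-0.026,0,0],[0.028,-0.026,0,0]]]'|head -2
python3 steer.py '[[[0.028,-0.026,0,0],[0.028,-0.026,0,0],[0,0,0,0]]]'|head -2
python3 - <<'E'
from h import *
from rig import manip
to(cl([-.026,0,.26]))
s,M=st();d=manip.get_image("wrist");np.savez("pics/w1.npz",**{k:v for k,v in d.items()},p=s["position"],M=M)
cv2.imwrite("pics/w1.png",d["img"][:,:,::-1])
H=np.linalg.inv(d["hand_eye"])
# handle-top (own -.026,0,.199) predicted pixel
for P in([-.026,0,.199],[-.026,.0,.163],[.01,.092,.165],[.01,-.092,.165]):
    q=H[:3,:3]@(M.T@(cl(P)-s["position"]))+H[:3,3];u=d["camera_matrix"]@q;print(P,u[:2]/u[2])
E
```

```text
clock: 0.77
position: [0.3074, -0.4095, 0.2729]
clock: 1.18
position: [0.4406, -0.2723, 0.2731]
clock: 1.43
position: [0.497, -0.214, 0.2728]
tool delta [0.0018 0.0023 0.0128] heading 0.0578 own tcp [-0.0279  0.0022  0.2728] F own [-0.1 -0.3 -0.2]
[-0.026, 0, 0.199] [288.70479493 228.45130571]
[-0.026, 0.0, 0.163] [288.17644526 210.72537446]
[0.01, 0.092, 0.165] [145.78942956 157.13628266]
[0.01, -0.092, 0.165] [431.89148211 158.7813344 ]
```

View pics/w1.png

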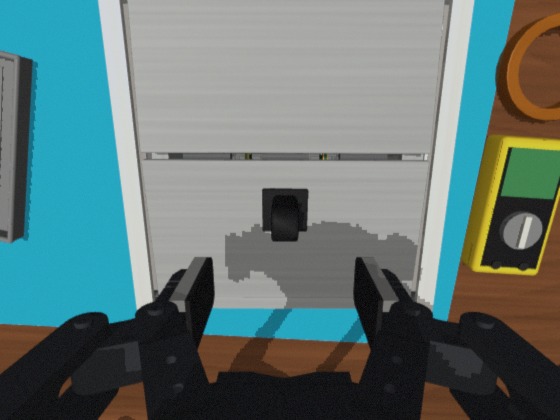

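The handle shows at (285,222), with the seam ends at (145,157) and (428,157). That puts the cleaner about 1.5 mm to the left of my fit, so the gripper is already centred in y. Next I descend and pinch.

```bash
sed -i 's/^C=.*TH=/C=np.array([.5249,-.2132]);TH=/' h.py
python3 steer.py '[[[0.002,0.0007,0.03,0],[0,0,0.03,0],[0,0,0.015,0],[0,0,0.0045,0],[0,0,0,0]]]'
python3 -c "
from h import *
to(cl([-.026,0,.193]))"
python3 steer.py '[[[0,0,0,0],[0,0,0,0],[0,0,0,0],[0,0,0,0],[0,0,0,0]]]' 0 40
python3 -c "
from h import *
to(cl([-.026,0,.193]))"
```

```text
clock: 1.9
position: [0.4936, -0.2201, 0.1924]
ee_rot: [-0.001, 1.0, 0.025, -0.002]
contact_force: [-0.2, -0.3, 0.0]
width: 0.0602
gripper_force: 0.0
tool delta [ 0.0056 -0.0053 -0.0006] heading 0.0507 own tcp [-0.0316 -0.0053  0.1924] F own [-0.2 -0.3  0. ]
clock: 2.32
position: [0.4957, -0.2148, 0.1948]
ee_rot: [-0.005, 1.0, 0.025, 0.001]
contact_force: [1.9, 13.6, 2.7]
width: 0.0156
gripper_force: 44.0
tool delta [ 0.0033 -0.      0.0018] heading 0.0507 own tcp [-0.0293 -0.      0.1948] F own [ 2.6 13.4  2.7]
```

```bash
python3 steer.py '[[[0,-0.003,0,0],[0,-0.002,0,0],[0,0,0,0]]]'
python3 -c "
from h import *
to(cl([-.026,0,.193]))"
```

```text
clock: 2.57
position: [0.4956, -0.2144, 0.1948]
ee_rot: [0.0, 1.0, 0.026, 0.001]
contact_force: [2.0, 3.3, 1.8]
width: 0.015
gripper_force: 43.8
tool delta [0.0033 0.0004 0.0018] heading 0.0521 own tcp [-0.0293  0.0004  0.1948] F own [2.1 3.2 1.8]
```

```bash
python3 -c "
import numpy as np
a=np.r_[.02,np.arange(.15,1.51,.15),1.57]
x=.115-.1435*np.cos(a)-.0325*np.sin(a);z=.158+.0665*np.sin(a)+.0325*np.cos(a)
for i in range(1,len(a)):print(round(a[i],2),np.round([x[i]-x[i-1],-(z[i]-z[i-1]),x[i],z[i]],4))"
```

```text
0.15 [-0.0026 -0.0082 -0.0317  0.2001]
0.3 [ 1.000e-04 -8.600e-03 -3.170e-02  2.087e-01]
0.45 [ 0.0033 -0.0075 -0.0284  0.2162]
0.6 [ 0.0066 -0.0062 -0.0218  0.2224]
0.75 [ 0.0096 -0.0047 -0.0122  0.2271]
0.9 [ 0.0125 -0.0032  0.0003  0.2303]
1.05 [ 0.0151 -0.0016  0.0154  0.2319]
1.2 [1.730e-02 1.000e-04 3.270e-02 2.318e-01]
1.35 [0.0192 0.0018 0.0519 0.23  ]
1.5 [0.0206 0.0034 0.0724 0.2266]
1.57 [0.01   0.0021 0.0824 0.2245]
```

```bash
python3 steer.py '[[[-0.0013,0,-0.004,0],[-0.0013,0,-0.004,0],[0,0,-0.0043,0],[0,0,-0.0043,0],[0,0,0,0]]]' - 50
python3 -c "
from h import *
to(cl([-.0317,0,.2087+.003]))"
```

```text
clock: 2.98
position: [0.492, -0.2146, 0.2096]
ee_rot: [-0.001, 1.0, 0.026, -0.0]
contact_force: [2.7, 2.0, -11.1]
width: 0.0149
gripper_force: 49.4
tool delta [ 0.0012  0.0004 -0.0021] heading 0.0515 own tcp [-0.0329  0.0004  0.2096] F own [  2.8   1.8 -11.1]
```

Lifting with normal force. Continue along the arc.

```bash
python3 steer.py '[[[0.0017,0,-0.0042,0],[0.0017,0,-0.0038,0],[0.0033,0,-0.0032,0],[0.0033,0,-0.003,0],[0,0,0,0]]]' - 50
python3 -c "
from h import *
to(cl([-.0218,0,.2224+.003]))"
```

```text
clock: 3.4
position: [0.4989, -0.2142, 0.2244]
ee_rot: [-0.001, 1.0, 0.026, -0.004]
contact_force: [-7.3, 1.4, -9.0]
width: 0.0153
gripper_force: 49.8
tool delta [ 0.0042  0.0004 -0.001 ] heading 0.0522 own tcp [-0.026   0.0004  0.2244] F own [-7.2  1.8 -9. ]
```

```bash
python3 steer.py '[[[0.0048,0,-0.0023,0],[0.0048,0,-0.0023,0],[0.0062,0,-0.0016,0],[0.0062,0,-0.0016,0],[0,0,0,0]]]'
python3 -c "
from h import *
to(cl([.0003,0,.2303+.003]))"
```

```text
clock: 3.82
position: [0.5214, -0.213, 0.2347]
ee_rot: [-0.0, 1.0, 0.026, -0.003]
contact_force: [-9.6, 3.4, 0.6]
width: 0.0145
gripper_force: 54.8
tool delta [0.0038 0.0004 0.0014] heading 0.052 own tcp [-0.0035  0.0004  0.2347] F own [-9.4  3.9  0.6]
```

```bash
python3 steer.py '[[[0.009,0,-0.0004,0],[0.009,0,0,0],[0.009,0,0,0],[0.009,0,0.0004,0],[0,0,0,0]]]'
python3 -c "
from h import *
to(cl([.0327,0,.2318+.003]))"
```

```text
clock: 4.23
position: [0.5614, -0.2109, 0.2372]
ee_rot: [0.0, 1.0, 0.026, 0.002]
contact_force: [-3.6, 4.9, 5.5]
width: 0.0148
gripper_force: 60.6
tool delta [-0.0038  0.0004  0.0024] heading 0.0523 own tcp [0.0365 0.0004 0.2372] F own [-3.3  5.   5.5]
```

```bash
python3 steer.py '[[[0.006,0,0.0005,0],[0.006,0,0.0005,0],[0.005,0,0.0005,0],[0,0,0,0]]]'
python3 -c "
from h import *
to(cl([.0519,0,.23+.003]))"
```

```text
clock: 4.57
position: [0.5781, -0.2099, 0.2358]
ee_rot: [0.0, 1.0, 0.026, 0.002]
contact_force: [-4.1, 4.6, 5.3]
width: 0.015
gripper_force: 62.2
tool delta [-0.0014  0.0004  0.0028] heading 0.0522 own tcp [0.0533 0.0004 0.2358] F own [-3.9  4.9  5.3]
```

```bash
python3 steer.py '[[[0.005,0.001,0.0015,0],[0.005,0.001,0.0015,0],[0.004,0,0.0015,0],[0,0,0,0],[0,0,0,0]]]'
python3 -c "
from h import *
to(cl([.0724,0,.2266+.003]))"
```

```text
clock: 4.98
position: [0.5937, -0.2092, 0.2331]
ee_rot: [-0.001, 1.0, 0.026, 0.005]
contact_force: [-0.9, 10.4, 11.2]
width: 0.0151
gripper_force: 64.7
tool delta [0.0034 0.0003 0.0035] heading 0.0525 own tcp [0.0689 0.0003 0.2331] F own [-0.3 10.4 11.2]
```

```bash
python3 steer.py '[[[0.003,0,0.001,0],[0.003,0,0.001,0],[0,0,0,0]]]'
python3 -c "
from h import *
to(cl([.0824,0,.2245+.003]))"
```

```text
clock: 5.23
position: [0.5999, -0.2089, 0.2318]
ee_rot: [-0.001, 1.0, 0.026, 0.005]
contact_force: [-2.4, 9.8, 13.5]
width: 0.0152
gripper_force: 66.0
tool delta [0.0073 0.0003 0.0043] heading 0.0525 own tcp [0.0751 0.0003 0.2318] F own [-1.8  9.9 13.5]
```

```bash
python3 steer.py '[[[0.001,-0.002,-0.001,0],[0.001,-0.002,0,0],[0.001,0,0,0],[0,0,0,0]]]'
python3 -c "
from h import *
to(cl([.0824,0,.2245+.003]))"
```

```text
clock: 5.57
position: [0.6012, -0.2086, 0.2316]
ee_rot: [0.003, 1.0, 0.026, 0.003]
contact_force: [-4.7, 1.4, 8.3]
width: 0.0149
gripper_force: 65.3
tool delta [0.0059 0.0005 0.0042] heading 0.052 own tcp [0.0765 0.0006 0.2316] F own [-4.6  1.7  8.3]
```

```bash
python3 steer.py '[[[0.002,0,0,0],[0.002,0,0,0],[0.001,0,0,0],[0,0,0,0]]]'
python3 -c "
from h import *
to(cl([.0824,0,.2245+.003]))"
```

```text
clock: 5.9
position: [0.6034, -0.2085, 0.2312]
ee_rot: [0.002, 1.0, 0.026, -0.0]
contact_force: [-9.4, -0.0, 10.1]
width: 0.0153
gripper_force: 66.0
tool delta [0.0038 0.0005 0.0037] heading 0.0519 own tcp [0.0786 0.0006 0.2312] F own [-9.4  0.5 10.1]
```

```bash
python3 steer.py '[[[0.001,0,0,0],[0.001,0,0,0],[0,0,0,0]]]'
python3 -c "
from h import *
to(cl([.0824,0,.2245+.003]))"
```

```text
clock: 6.15
position: [0.6052, -0.2084, 0.2308]
ee_rot: [0.002, 1.0, 0.026, -0.0]
contact_force: [-10.9, 0.5, 9.3]
width: 0.0151
gripper_force: 66.0
tool delta [0.002  0.0005 0.0033] heading 0.0516 own tcp [0.0804 0.0006 0.2308] F own [-10.9   1.1   9.3]
```

```bash
python3 steer.py '[[[0.001,0,0,0],[0.001,0,0,0],[0,0,0,0]]]'
python3 -c "
from h import *
to(cl([.0824,0,.2245+.003]))"
```

```text
clock: 6.4
position: [0.6079, -0.2082, 0.2303]
ee_rot: [0.002, 1.0, 0.026, 0.0]
contact_force: [-6.0, 0.2, 5.0]
width: 0.015
gripper_force: 65.9
tool delta [-0.0008  0.0006  0.0028] heading 0.0517 own tcp [0.0832 0.0006 0.2303] F own [-6.   0.5  5. ]
```

```bash
python3 steer.py '[[[0.002,0,0,0],[0.001,0,0,0],[0,0,0,0],[0,0,0,0],[0,0,0,0]]]'
python3 -c "
from h import *
to(cl([.0824,0,.2245+.003]))"
```

```text
clock: 6.82
position: [0.6111, -0.2081, 0.2296]
ee_rot: [0.002, 1.0, 0.026, 0.0]
contact_force: [-6.6, 0.2, 3.5]
width: 0.0148
gripper_force: 65.9
tool delta [-0.0039  0.0005  0.0021] heading 0.0516 own tcp [0.0863 0.0006 0.2296] F own [-6.6  0.5  3.5]
```

```bash
python3 steer.py '[[[0.0015,0,0,0],[0.0015,0,0,0],[0,0,0,0]]]'
python3 -c "
from h import *
to(cl([.0824,0,.2245+.003]))"
```

```text
clock: 7.07
position: [0.6112, -0.208, 0.2296]
ee_rot: [0.002, 1.0, 0.026, -0.003]
contact_force: [-12.9, -0.7, 6.4]
width: 0.015
gripper_force: 66.4
tool delta [-0.0041  0.0006  0.0021] heading 0.0519 own tcp [0.0865 0.0006 0.2296] F own [-12.9   0.    6.4]
```

```bash
python3 steer.py '[[[0.0015,0,0,0],[0,0,0,0],[0,0,0,0],[0,0,0,0],[0,0,0,0]]]'
python3 - <<'E'
from h import *
from rig import manip
to(cl([.0824,0,.2245+.003]))
a=[]
for n in("top","side"):
    d=manip.get_image(n);np.savez(f"pics/{n}1.npz",**d);a.append(d["img"])
cv2.imwrite("pics/c2.png",np.hstack([cv2.resize(a[0][175:275,300:400],(400,400),interpolation=2),cv2.resize(a[1][80:220,270:410],(400,400),interpolation=2)])[:,:,::-1])
E
```

```text
clock: 7.48
position: [0.6114, -0.208, 0.2295]
ee_rot: [0.002, 1.0, 0.026, -0.004]
contact_force: [-16.2, -0.9, 7.2]
width: 0.0151
gripper_force: 66.8
tool delta [-0.0042  0.0006  0.0021] heading 0.0518 own tcp [0.0866 0.0006 0.2295] F own [-16.3  -0.1   7.2]
```

View pics/c2.png

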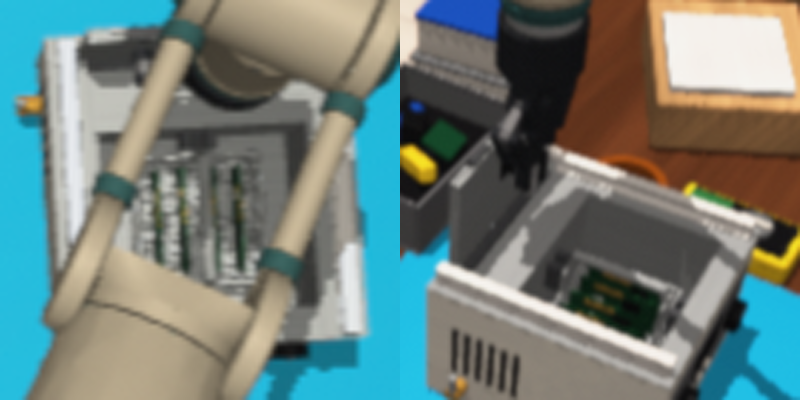

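The cover stands upright against its hard stop and the cleaner looks unmoved; the basket is visible in the tank. I'll relieve the push and release the handle.

```bash
python3 steer.py '[[[-0.003,0,-0.001,0],[-0.002,0,-0.001,0],[0,0,0,0]]]'
python3 steer.py '[[[0,0,0,0],[0,0,0,0],[0,0,0,0]]]' 0.045|tail -3
python3 -c "
from h import *
to(cl([.0824,0,.2245+.003]))"
```

```text
clock: 7.83
position: [0.6112, -0.208, 0.2296]
ee_rot: [0.002, 1.0, 0.026, 0.0]
contact_force: [-4.3, -1.4, 0.6]
width: 0.0153
gripper_force: 65.5
contact_force: [0.7, 0.7, -0.3]
width: 0.045
gripper_force: 0.0
tool delta [-0.0057  0.0016  0.0011] heading 0.0518 own tcp [0.0881 0.0016 0.2286] F own [ 0.7  0.7 -0.3]
```

```bash
python3 steer.py '[[[-0.012,0,0,0],[-0.025,0,-0.02,0],[-0.03,0,-0.015,0],[-0.03,0,0,0],[-0.006,0.002,0,0]]]' 0.05
python3 - <<'E'
from h import *
from rig import manip
to(cl([-.015,0,.26]))
s,M=st();d=manip.get_image("wrist")
im=d["img"][:,:,::-1].copy()
H=np.linalg.inv(d["hand_eye"])
for P in([-.015,0,.148],[-.059,0,.148],[.029,.0,.148],[.055,.08,.15],[.055,-.08,.15],[-.085,.08,.15],[-.085,-.08,.15]):
    q=H[:3,:3]@(M.T@(cl(P)-s["position"]))+H[:3,3];u=d["camera_matrix"]@q;u=u[:2]/u[2];print(P,u);cv2.circle(im,tuple(int(v) for v in u),3,(0,0,255),1)
cv2.imwrite("pics/w2.png",im)
E
```

```text
clock: 8.5
position: [0.5056, -0.2136, 0.2642]
ee_rot: [0.001, 1.0, 0.026, -0.0]
contact_force: [-0.4, 0.5, -0.8]
width: 0.0502
gripper_force: 0.0
tool delta [0.0043 0.0006 0.0042] heading 0.0513 own tcp [-0.0193  0.0006  0.2642] F own [-0.4  0.5 -0.8]
[-0.015, 0, 0.148] [284.94027165 204.18899642]
[-0.059, 0, 0.148] [284.95403996 262.51662459]
[0.029, 0.0, 0.148] [284.92505434 139.72292369]
[0.055, 0.08, 0.15] [158.18225102  98.46521046]
[0.055, -0.08, 0.15] [411.65211491  98.11149809]
[-0.085, 0.08, 0.15] [177.03967027 295.99967369]
[-0.085, -0.08, 0.15] [392.89047398 295.66607096]
```

View pics/w2.png

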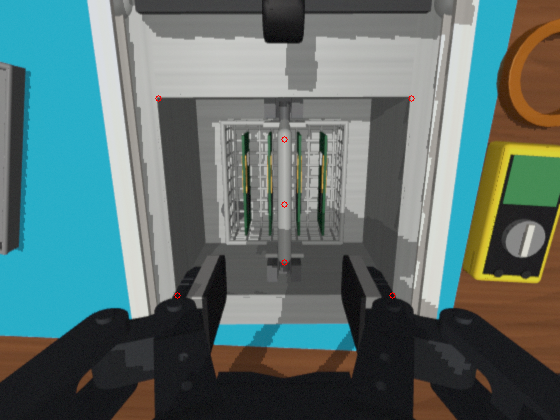

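The predicted points match: the bail runs vertically at x≈285, the tank corners coincide and the basket hangs level. Next, the descent.

```bash
python3 steer.py '[[[0.004,0.0006,0.02,0],[0,0,0.025,0],[0,0,0.025,0],[0,0,0.015,0],[0,0,0,0]]]'|head -2
python3 -c "
from h import *
to(cl([-.015,0,.149]))"
```

```text
clock: 8.97
position: [0.5121, -0.2134, 0.1737]
tool delta [-0.0021  0.0006  0.0247] heading 0.0519 own tcp [-0.0128  0.0005  0.1737] F own [ 0.1  0.2 -1. ]
```

```bash
python3 steer.py '[[[-0.002,0.0005,0.01,0],[0,0,0.01,0],[0,0,0.004,0],[0,0,0,0]]]'|head -2
python3 -c "
from h import *
to(cl([-.015,0,.149]))"
```

```text
clock: 9.3
position: [0.5106, -0.2149, 0.1527]
tool delta [-0.0007 -0.001   0.0037] heading 0.0518 own tcp [-0.0143 -0.001   0.1527] F own [-0.9  1.4 -0. ]
```

```bash
python3 steer.py '[[[0,-0.001,0.003,0],[0,0,0,0]]]'|head -2
python3 steer.py '[[[0,0,0,0],[0,0,0,0],[0,0,0,0],[0,0,0,0],[0,0,0,0]]]' 0 70
python3 -c "
from h import *
to(cl([-.015,0,.149]))"
```

```text
clock: 9.47
position: [0.5109, -0.214, 0.1506]
clock: 9.88
position: [0.5109, -0.2142, 0.151]
ee_rot: [0.0, 1.0, 0.026, 0.0]
contact_force: [-0.5, -0.5, 2.6]
width: 0.0072
gripper_force: 68.3
tool delta [-0.001  -0.0002  0.002 ] heading 0.0518 own tcp [-0.014  -0.0002  0.151 ] F own [-0.5 -0.4  2.6]
```

```bash
python3 steer.py '[[[0,0,-0.004,0],[0,0,-0.006,0],[0,0,-0.008,0],[0,0,-0.01,0],[0,0,0,0]]]'
python3 - <<'E'
from h import *
from rig import manip
to(cl([-.015,0,.3]))
d=manip.get_image("wrist");cv2.imwrite("pics/w3.png",d["img"][:,:,::-1])
E
```

```text
clock: 10.3
position: [0.5119, -0.2148, 0.1807]
ee_rot: [0.001, 1.0, 0.026, 0.002]
contact_force: [0.2, 0.3, -4.3]
width: 0.0072
gripper_force: 68.5
tool delta [-0.0015 -0.0006 -0.1193] heading 0.0518 own tcp [-0.013  -0.0009  0.1807] F own [ 0.2  0.3 -4.3]
```

View pics/w3.png

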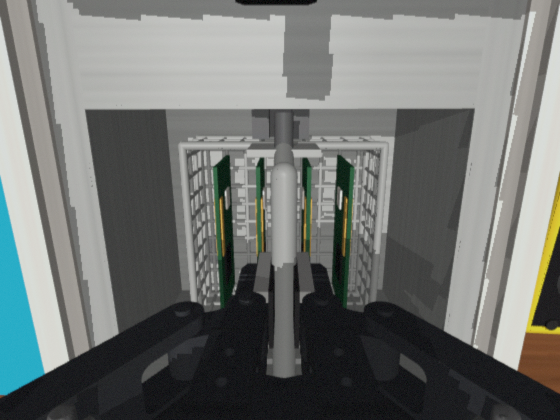

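Basket is held level, carrying about 4 N, and is centred in the tank. I'll lift it clear.

```bash
python3 steer.py '[[[0,0,-0.01,0],[0,0,-0.014,0],[0,0,-0.014,0],[0,0,-0.014,0],[0,0,-0.014,0]]]'|sed -n 2,4p
python3 steer.py '[[[-0.001,0,-0.014,0],[0,0,-0.014,0],[0,0,-0.014,0],[0,0,-0.01,0],[0,0,0,0]]]'|sed -n 2,4p
python3 -c "
from h import *
to([*TRAY,.3])"
```

```text
position: [0.5104, -0.2139, 0.2453]
ee_rot: [-0.0, 1.0, 0.026, -0.0]
contact_force: [0.4, 0.4, -3.6]
position: [0.5106, -0.2147, 0.299]
ee_rot: [0.001, 1.0, 0.026, 0.002]
contact_force: [0.7, -0.0, -3.8]
tool delta [ 0.0214 -0.3653 -0.0019] heading 0.0518 own tcp [-0.0143 -0.0007  0.299 ] F own [ 0.7 -0.  -3.8]
```

```bash
python3 steer.py '[[[0,-0.008,0,0],[0.001,-0.014,0,0],[0.001,-0.019,0,0],[0.001,-0.022,0,0],[0.001,-0.024,0,0]]]'|sed -n 2,4p
python3 steer.py '[[[0.001,-0.024,0,0],[0.001,-0.024,0,0],[0.002,-0.024,0,0],[0.002,-0.024,0,0],[0.002,-0.024,0,0]]]'|sed -n 2,4p
python3 steer.py '[[[0.002,-0.024,0,0],[0.002,-0.024,0,0],[0.001,-0.024,0,0],[0.001,-0.024,0,0],[0.001,-0.022,0,0]]]'|sed -n 2,4p
python3 steer.py '[[[0,-0.019,0,0],[0,-0.013,0,0],[0,-0.007,0,0],[0,-0.002,0,0],[0,0,0,0]]]'|sed -n 2,4p
python3 -c "
from h import *
to([*TRAY,.3])"
```

```text
position: [0.5082, -0.125, 0.295]
ee_rot: [-0.001, 1.0, 0.026, -0.001]
contact_force: [0.1, 0.1, -4.8]
position: [0.5095, -0.0041, 0.2952]
ee_rot: [-0.001, 1.0, 0.026, -0.001]
contact_force: [0.9, -0.8, -3.9]
position: [0.51, 0.1141, 0.2951]
ee_rot: [-0.001, 1.0, 0.026, -0.002]
contact_force: [0.6, -1.1, -4.2]
position: [0.5093, 0.1525, 0.2959]
ee_rot: [0.0, 1.0, 0.026, -0.0]
contact_force: [-0.7, -0.9, -5.2]
tool delta [ 0.0037  0.0014 -0.0041] heading 0.0527 own tcp [0.0037 0.366  0.2959] F own [-0.8 -0.8 -5.2]
```

```bash
python3 steer.py '[[[0.002,0,0.01,0],[0.001,0,0.02,0],[0,0,0.025,0],[0,0,0.025,0],[0,0,0.025,0]]]'|sed -n 2,4p
python3 steer.py '[[[0,0,0.025,0],[0,0,0.02,0],[0,0,0.015,0],[0,0,0.01,0],[0,0,0,0]]]'|sed -n 2,4p
python3 - <<'E'
from h import *
from rig import manip
to([*TRAY,.093])
a=[manip.get_image(n)["img"] for n in("side","top")]
cv2.imwrite("pics/c4.png",np.hstack([cv2.resize(a[0][200:380,180:360],(400,400),interpolation=2),cv2.resize(a[1][170:290,180:300],(400,400),interpolation=2)])[:,:,::-1])
E
```

```text
position: [0.5128, 0.1512, 0.1898]
ee_rot: [0.0, 1.0, 0.025, 0.0]
contact_force: [0.6, -0.4, -5.0]
position: [0.5112, 0.1512, 0.1188]
ee_rot: [0.001, 1.0, 0.025, -0.003]
contact_force: [-0.6, -0.4, -5.0]
tool delta [ 0.002  -0.      0.0258] heading 0.0504 own tcp [0.0056 0.3646 0.1188] F own [-0.6 -0.4 -5. ]
```

View pics/c4.png

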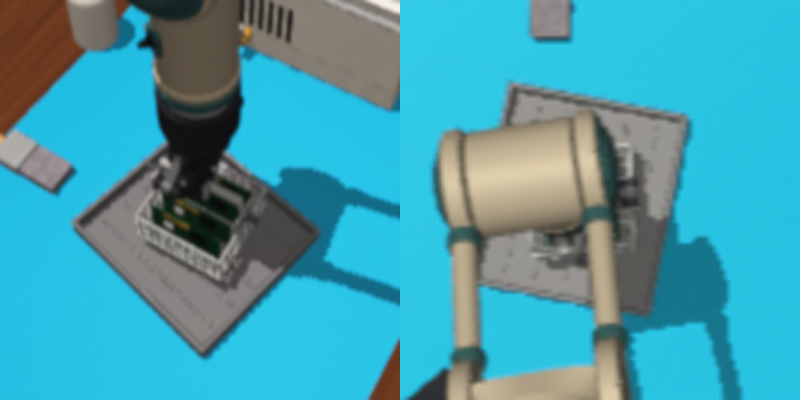

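The basket hangs upright over the middle of the tray. I'll lower it slowly until it makes contact.

```bash
python3 steer.py '[[[0,0,0.007,0],[0,0,0.006,0],[0,0,0.004,0],[0,0,0.002,0],[0,0,0,0]]]'|sed -n 2,4p
python3 steer.py '[[[0,0,0.002,0],[0,0,0.002,0],[0,0,0,0]]]'|sed -n 2,4p
```

```text
position: [0.5123, 0.1525, 0.1019]
ee_rot: [0.0, 1.0, 0.026, -0.0]
contact_force: [-0.8, 0.2, -4.7]
position: [0.5126, 0.1525, 0.0981]
ee_rot: [0.0, 1.0, 0.026, -0.0]
contact_force: [-0.1, -0.4, -4.8]
```

```bash
python3 steer.py '[[[0,0,0.002,0],[0,0,0,0]]]'|sed -n 2,4p
```

```text
position: [0.5126, 0.1525, 0.0961]
ee_rot: [0.0, 1.0, 0.026, -0.0]
contact_force: [-1.3, -0.0, -3.8]
```

```bash
python3 steer.py '[[[0,0,0.002,0],[0,0,0.001,0],[0,0,0,0]]]'|sed -n 2,4p
```

```text
position: [0.5125, 0.1525, 0.0931]
ee_rot: [0.0, 1.0, 0.026, -0.0]
contact_force: [-0.9, -0.5, -4.7]
```

```bash
python3 steer.py '[[[0,0,0.001,0],[0,0,0.001,0],[0,0,0,0]]]'|sed -n 2,4p
```

```text
position: [0.5129, 0.153, 0.0921]
ee_rot: [-0.0, 1.0, 0.026, 0.0]
contact_force: [-2.2, 2.2, 1.0]
```

Contact at z = 0.092, as predicted. Press slightly, hold, then release.

```bash
python3 steer.py '[[[0,0,0.001,0],[0,0,0,0],[0,0,0,0],[0,0,0,0]]]'|sed -n 2,4p
python3 steer.py '[[[0,0,0,0],[0,0,0,0],[0,0,0,0],[0,0,0,0]]]' 0.04|sed -n 2,6p
python3 steer.py '[[[0,0,-0.01,0],[0,0,-0.02,0],[0,0,-0.03,0],[0,0,-0.03,0],[0,0,-0.03,0]]]'|sed -n 2,6p
python3 steer.py '[[[-0.03,0,-0.02,0],[-0.04,0,0,0],[-0.04,0,0,0],[-0.04,0,0,0],[0,0,0,0]]]'|sed -n 2,6p
python3 - <<'E'
from rig import manip
import cv2,numpy as np
a=[manip.get_image(n)["img"] for n in("side","top")]
cv2.imwrite("pics/c5.png",np.hstack([cv2.resize(a[0][80:360,160:440],(400,400),interpolation=2),cv2.resize(a[1][150:300,200:400],(400,300),interpolation=2)if 0 else cv2.resize(a[1][130:330,200:400],(400,400),interpolation=2)])[:,:,::-1])
E
```

```text
position: [0.5129, 0.153, 0.0921]
ee_rot: [-0.0, 1.0, 0.026, 0.001]
contact_force: [-3.2, 1.2, 7.9]
position: [0.5131, 0.1523, 0.0903]
ee_rot: [0.0, 1.0, 0.026, 0.0]
contact_force: [-0.1, 0.4, -0.1]
width: 0.0402
gripper_force: 0.0
position: [0.5126, 0.1524, 0.2121]
ee_rot: [0.0, 1.0, 0.026, -0.0]
contact_force: [0.3, -0.7, 0.2]
width: 0.0398
gripper_force: 0.0
position: [0.354, 0.1438, 0.2301]
ee_rot: [0.0, 1.0, 0.026, -0.004]
contact_force: [0.1, -0.4, 0.0]
width: 0.0397
gripper_force: 0.0
```

View pics/c5.png

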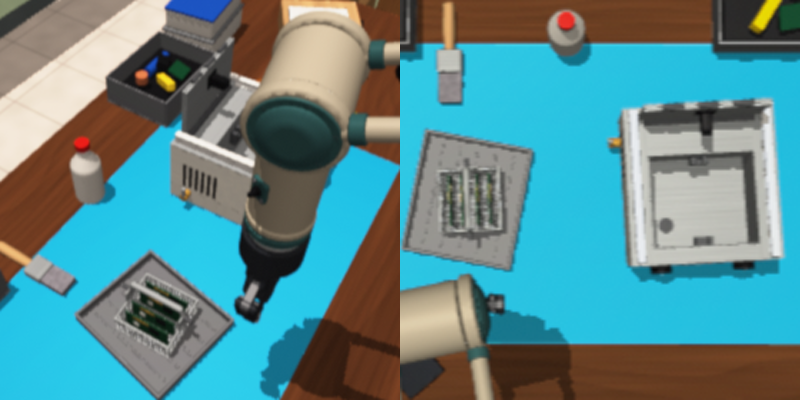

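The basket stands upright mid-tray at (470,198), the cover is still folded, and the arm is clear of everything.

```bash
python3 -c "
from rig import manip
print(manip.sign_off())"
```

```text
the job is handed in; nothing more can be done
None
```

The job is handed in (no verdict came back): the cover is folded past its catch, the basket stands upright and released near the centre of the drip tray, and the cleaner and other things show no visible movement in the final pictures.

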